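Unload the filter and hold the index plunger out

TASK

Slide the framed filter glass up out of the slotted holder on the index table and stand it in the slot of the wooden rest, letting go of it only once it is down in that slot. Then pull the index plunger's knob fully back against its spring, so that its pin is clear of the hole in the table's rim, and finish while still holding the knob back, so that a colleague can turn the table. Leave the objective, the oil bottle and the slide box where they are.

Things in the scene. Friction and masses are not known exactly. Their poses are not given: they have to be found in the camera images.
- index_table: Fixed index table. Base plate 180 x 150 x 14 mm; on it a round aluminium table, radius 60 mm, top 70 mm above the work surface. Origin on the work surface under the round table's centre; z up. On its -x side a grey block (44 mm wide, top 72 mm high, 77 to 105 mm from the origin) carries the plunger, which runs level along x and is pulled out towards -x.
- slot_floor (a point): Centre of the slot's floor in the black holder on top of the round table, 76 mm above the work surface; axes as the index table. Two slotted posts take the filter's side edges; the slot runs along y: 11 mm wide (x), 73 mm long (y), 34 mm deep; post tops 110 mm above the work surface.
- filter: Loose filter glass in an aluminium frame: a plate 8 mm thick (its x), 70 mm wide (its y), 90 mm high (its z), 60 to 130 g. Origin at the middle of its lower edge. It starts standing in the holder's slot, top edge 166 mm above the work surface, the upper 56 mm free. Either face may face either way in the rest.
- rest: Fixed wooden rest. Foot 70 x 120 mm, origin under its centre. Its upright slot runs along its y: 20 mm wide (x), 90 mm long (y), 42 mm deep, walls 10 mm thick, top of the walls 50 mm above the work surface. The filter stands in it loosely and may lean.
- rest_floor (a point): Centre of the slot's floor in the wooden rest, 8 mm above the work surface; axes as the rest.
- knob (a point): Centre of the plunger's black knob, a plain cylinder 26 mm in diameter, 26 mm long, lying level along the index table's x axis, 55 mm above the work surface; pushed in, it is 134 mm from the index table's origin along -x. It moves with the plunger. It stands out beyond the base plate: 42 mm free below it, nothing beside it, 16 mm between knob and block.
- plunger (a joint): How far the plunger is pulled out (m): 0 with the pin seated 10 mm deep in the rim hole, 0.016 at the stop. The spring pulls it back in, with about 4 N at 0 and 10.5 N at the stop; it does not stay out by itself.
- slide_box: Bystander: loose closed grey slide box 85 x 110 x 34 mm, 0.4 kg, origin under its centre. One of it and the rest stands left of the index table, the other right, either way round.
- objective: Bystander: loose steel microscope objective standing upright, radius 17 mm, 50 mm high, origin under its centre.
- oil_bottle: Bystander: loose small amber bottle, radius 16 mm, 60 mm high, origin under its centre.
Mind the look-alikes: they are no part of the job. Of the things like the filter, leave any that is blue; of the rest the larger one is meant.

How it is judged:
By the outcome, as a careful person would: the job done as asked, in the order asked, and still so for the second after the job is handed in, while the arm keeps its last pose, push and grip.
It also fails if it takes over 48 s, if anything falls off the work surface, if the arm or the gripper's body presses on something with over 40 N, if the wrist force passes 120 N, or if a joint passes its speed limit or range.

ROBOT

A 6-joint arm with a two-finger parallel gripper is mounted at the origin on the work surface. World frame = base frame: x ahead of the robot, y to its left, z up, the work surface at z = 0. Lengths are in mm, angles in rad, forces in N, time in s.
With the tool pointing down it reaches from about 350 to 975 mm from the base axis. Payload 7.1 kg.
Tool frame: the origin (TCP) lies between the finger pads; the fingertips stand 14 mm ahead of it and the grasp point (between the pads) lies 5 mm behind it (ctrl.tcp_to_tips is the distance from the TCP to the fingertips, in mm); z points along the fingers, y is the line along which they close (so a half turn about z gives the same grasp; the last joint's range is limited). The gripper opens to 88 mm and grips with 3 to 60 N. Pads are 20 mm wide; open, the fingers measure 115 mm over their backs; the gripper's body (75 mm by 178 mm) begins 61 mm behind the grasp point.
Start: joints at [1.237, 0.423, 1.63, -0, 1.089, -0.019], TCP at [193.484, 594.28, 206.375] pointing down, gripper open.
Joint ranges: [-3, 3], [-0.9, 2.11], [0.09, 2.58], [-1.31, 4.45], [0.11, 2.69], [-2.54, 2.54]. Speed limits (rad/s): [2.39, 2.39, 3.01, 3.14, 3.14, 3.14].

INTERFACE

Orientations are given as a rotation vector (axis times angle).
In Python, from workcell import ctrl gives the robot as it stands.
- The arm moves only by the tool apply_moves, never from a script. Its argument "series" is a list that holds one entry, the list of rows, each a list of 7 numbers: the shift along the tool's x, y, z in cm, then the turn, a rotation vector about the tool's x, y, z in degrees, then the opening, from 0 (shut) to 1 (fully open). A call has 1 to 12 rows; each row shifts and turns the commanded pose from where the row before left it, along the tool's axes as they then stand; what a row does not reach is not made up. A row lasts 1/10 s, in which the tool goes at most 50 mm and 8.59 degrees, less where a joint would pass 70% of its speed; a pose out of reach is approached as far as the arm can. A call with a gripper value outside its range is refused whole. The fingers move at their own pace and stop on an object; the grip force is fixed at half the most. Time passes only in rows, so rows that do not move let the fingers close. It gives the time, the measured TCP pose, the force and the opening at its end, in the units of the state.
- ctrl.get_obs(): the state, without advancing time (a new reading comes with each control period).
- ctrl.get_image(name): name is "side" or "top" or "wrist"; returns a dict with "img" (384x512x3 uint8, blue, green, red), "K" (3x3 intrinsics, pixels), "cam_to_world" (4x4, takes a point from camera to world coordinates). Camera axes: x right, y down, z forward; pixel columns grow to the right and rows downward; lengths in mm; the calibration is good to about 2 mm. A picture is of the moment at which its call begins. There is no depth.
- ctrl.close_job(): hands the job in, once; it reports no verdict.
The state is a dict: "t": time; "qpos": joint angles; "qvel": joint speeds; "joint_torque": joint torques, N m; "ee_pos": TCP position; "orientation": TCP orientation; "ft_force": force on the tool from outside, world axes, zero at the start; "moment": the same for the moment, N m; "width": finger opening in mm.
Only numpy, scipy, OpenCV 4.12 (cv2) and the standard library are available. Lean on these libraries where they do the work, as an engineer would, in place of code of your own. Each camera call takes 0.05 s, during which the arm holds its last target. There are 200 camera calls.

## Working session

There is one attempt and no reset: what is moved stays moved. The work goes in short steps, Python scripts to look and compute and a tool call to move; the robot and the scene stay as the last step left them, time stands still between calls to the robot, and variables do not carry over. Pictures are saved under pics/ and viewed, on a budget of 10 in all, crops included, one or two more only if the job needs it, and the job is handed in when it is done.

Besides the shell and the picture viewer there is one more tool, called after ">>>" as name(argument=value, ...), one argument or row to a line, values as JSON. apply_moves: Moves the arm, as the interface text tells. Its arguments: {"type":"object","properties":{"series":{"type":"array","items":{"type":"array","items":{"type":"array","items":{"type":"number"}}}}},"required":["series"]}

```bash
mkdir -p pics
cat > h.py <<'E'
import numpy as np, cv2
from workcell import ctrl
from scipy.spatial.transform import Rotation as R
def ray(im,uv):
    K=np.array(im["K"]);T=np.array(im["cam_to_world"])
    d=T[:3,:3]@np.linalg.solve(K,[uv[0],uv[1],1.]); return T[:3,3],d/np.linalg.norm(d)
def tri(rs):
    A=sum(np.eye(3)-np.outer(d,d) for o,d in rs);b=sum((np.eye(3)-np.outer(d,d))@o for o,d in rs)
    p=np.linalg.solve(A,b);return p,[np.linalg.norm(np.cross(p-o,d)) for o,d in rs]
def atz(r,z): o,d=r; return o+d*(z-o[2])/d[2]
def proj(im,p):
    T=np.linalg.inv(np.array(im["cam_to_world"]));c=T[:3,:3]@np.array(p)+T[:3,3];q=np.array(im["K"])@c;return q[:2]/q[2]
import pickle
def snap(n,tag):
    im=ctrl.get_image(n);pickle.dump({k:np.array(im[k]) for k in im},open(f"pics/{tag}.pkl","wb"));return im
def load(tag): return pickle.load(open(f"pics/{tag}.pkl","rb"))
E
python3 - <<'E'
from h import *
a=snap("top","top0");b=snap("side","side0")
for n,i in(("top0",a),("side0",b)):
    cv2.imwrite(f"pics/{n}.png",cv2.resize(i["img"],(800,600),interpolation=cv2.INTER_CUBIC))
    print(np.round(i["cam_to_world"],2),i["K"])
o=ctrl.get_obs();print(o)
E
```

```text
[[ 2.00000e-02 -9.90000e-01  1.40000e-01  4.89040e+02]
 [-1.00000e+00 -2.00000e-02 -1.00000e-02  1.82000e+00]
 [ 1.00000e-02 -1.40000e-01 -9.90000e-01  1.01169e+03]
 [ 0.00000e+00  0.00000e+00  0.00000e+00  1.00000e+00]] [[350.84784901   0.         257.54218033]
 [  0.         350.84784901 190.75827755]
 [  0.           0.           1.        ]]
[[-9.9000e-01 -1.2000e-01  1.1000e-01  5.3071e+02]
 [-1.6000e-01  7.3000e-01 -6.7000e-01  5.7342e+02]
 [ 0.0000e+00 -6.8000e-01 -7.4000e-01  6.7232e+02]
 [ 0.0000e+00  0.0000e+00  0.0000e+00  1.0000e+00]] [[385.25998517   0.         258.54706603]
 [  0.         385.25998517 193.88454061]
 [  0.           0.           1.        ]]
{'t': 0.1, 'qpos': array([ 1.23701011e+00,  4.23756563e-01,  1.63060770e+00, -3.07360682e-05,
        1.08857591e+00, -1.89915880e-02]), 'qvel': array([-1.87677750e-05, -1.79104532e-03, -1.57049124e-03,  1.81584582e-04,
        1.44260388e-03,  1.00702790e-03]), 'joint_torque': array([-6.18787180e-05, -5.45614707e+01, -2.74323213e+01,  6.45688525e-02,
        1.88411109e-02,  1.67080685e-05]), 'ee_pos': array([193.32283331, 593.80580279, 205.68665059]), 'orientation': array([-4.92383970e-01, -3.10255391e+00,  2.09119847e-03]), 'ft_force': array([-0.06524105, -0.1459621 , -0.17373162]), 'moment': array([ 0.06228026, -0.01789122, -0.03777474]), 'width': 87.92706065738278}
```

View pics/top0.png

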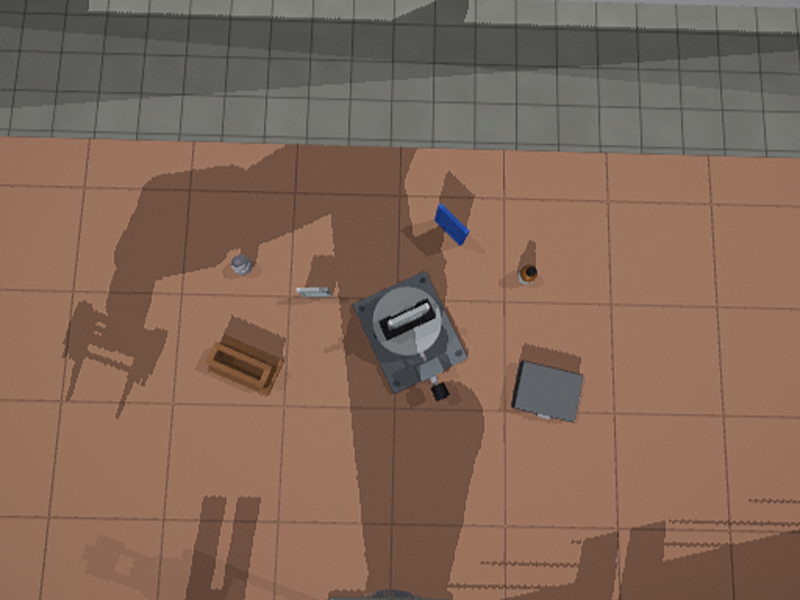

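View pics/side0.png

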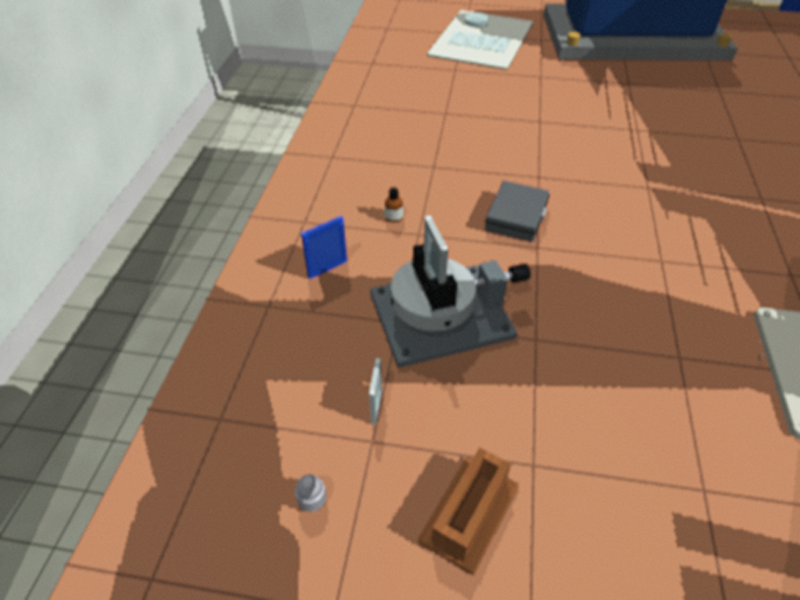

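Three plates could be the filter: blue, standing free at top (450,225); a small grey one, standing free at top (314,292); and the grey one in the black holder at top (408,317). Blue is ruled out, and of the two greys the one in the holder is larger and stands in the slot. There is only one wooden rest, at top (245,365). The next step is enlarged crops to confirm this and to measure.

Run:
```python
from h import *
a=load("top0")["img"];b=load("side0")["img"]
def crop(im,x,y,w,h,s): return cv2.resize(im[y:y+h,x:x+w],None,fx=s,fy=s,interpolation=cv2.INTER_CUBIC)
# side: table ; top: table
L=crop(b,235,130,110,100,5)   #550x500
cv2.imwrite("pics/c1.png",L)
T=np.hstack([crop(a,222,170,80,90,5),crop(a,130,210,60,48,5).copy() if 0 else np.vstack([crop(a,128,212,60,42,5),crop(b,260,280,80,90,5)[:240,:300]*0+0])]) if 0 else None
p1=crop(a,222,170,80,90,5)      #400x450
p2=crop(a,128,212,60,45,5)      #300x225
p3=crop(b,262,284,80,84,4)      #320x336
cv=np.zeros((600,760,3),np.uint8);cv[:450,:400]=p1;cv[:225,420:720]=p2;cv[240:576,420:740]=p3
cv2.imwrite("pics/c2.png",cv)
```

```text
(no output)
```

View pics/c1.png

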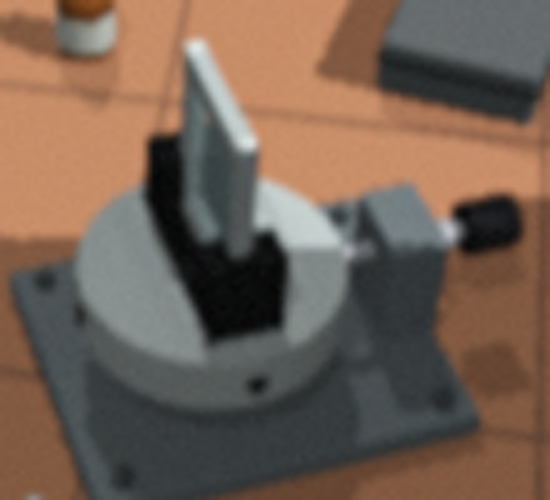

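View pics/c2.png

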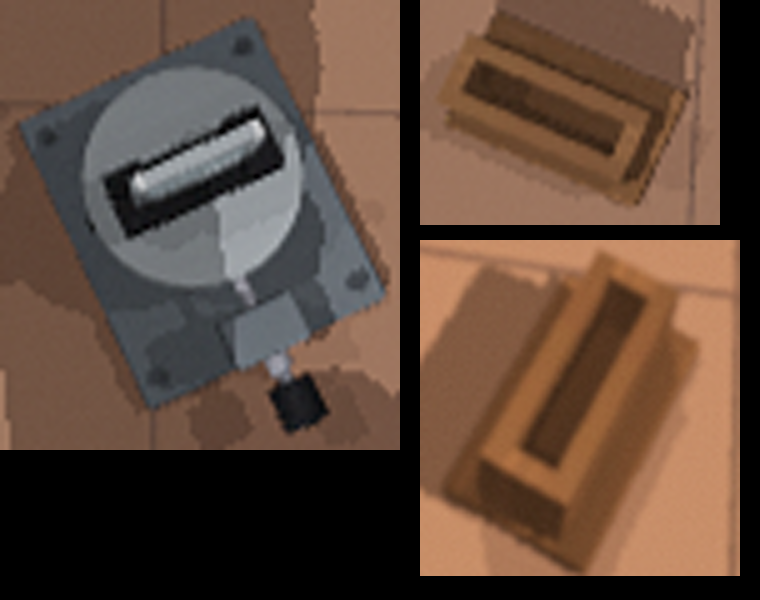

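Views confirm it: the plate in the black holder is larger than the free grey one, so it's the filter. The knob is at c2 (298,402), c1 (488,223). The rest's slot corners show in both views.

Run:
```python
from h import *
a=load("top0");b=load("side0")
c=lambda p,x0,y0,ox,oy,s:(x0+(p[0]-ox+.5)/s-.5,y0+(p[1]-oy+.5)/s-.5)
S=lambda *p:ray(b,c(p,235,130,0,0,5));T=lambda *p:ray(a,c(p,222,170,0,0,5))
T2=lambda *p:ray(a,c(p,128,212,420,0,5));S2=lambda *p:ray(b,c(p,262,284,420,240,4))
f=lambda n,r:print(n,np.round(r[0],1),np.round(r[1],1)) or r[0]
n=f("filt near",tri([S(245,147),T(135,187)]));m=f("filt far",tri([S(195,43),T(264,130)]))
print("mid",(n+m)/2,"len",np.linalg.norm(n-m),"yaw y-axis",np.degrees(np.arctan2(*(n-m)[1::-1])))
k=f("knob",tri([S(488,223),T(298,402)]))
base=np.array([atz(T(*p),14) for p in[(20,127),(248,17),(387,293),(152,408)]]);print(base.round(1),base.mean(0))
for i in range(4):
    d=base[(i+1)%4]-base[i];print(np.linalg.norm(d).round(1),np.degrees(np.arctan2(d[1],d[0])).round(1))
P=[(478,60),(625,122),(612,155),(463,92)];Q=[(523,455),(612,280),(645,298),(556,467)]
# order top: far-left, far-right, near-right, near-left
Q=[(523,455),(612,280),(645,298),(556,467)]
r=np.array([f("rest",tri([T2(*p),S2(*q)])) for p,q in zip(P,Q)]);print(r.mean(0))
for i in range(4):
    d=r[(i+1)%4]-r[i];print(np.linalg.norm(d).round(1),np.degrees(np.arctan2(d[1],d[0])).round(1))
o=ctrl.get_obs();M=R.from_rotvec(o["orientation"]).as_matrix();print(M.round(3))
```

```text
filt near [569.   13.  165.1] [1.3 1.3]
filt far [597.8 -49.1 163.3] [0.6 0.6]
mid [583.36015566 -18.0683954  164.22200298] len 68.51519589272637 yaw y-axis 114.847559336289
knob [463.4 -76.2  54.8] [0.3 0.3]
[[ 614.6   81.7   14. ]
 [ 681.8  -47.9   14. ]
 [ 524.7 -129.3   14. ]
 [ 457.6    2.4   14. ]] [569.67240701 -23.26116752  14.        ]
146.0 -62.6
177.0 -152.6
147.7 117.0
175.9 26.8
rest [524.4 312.5  45. ] [2. 2.]
rest [493.4 229.5  49.1] [1.2 1.2]
rest [476.9 235.6  48.4] [0.2 0.2]
rest [508.7 317.5  50.3] [0. 0.]
[500.86907276 273.76931879  48.19674156]
88.7 -110.5
17.5 159.8
88.0 68.8
17.3 -18.0
[[-0.951  0.31  -0.   ]
 [ 0.31   0.951 -0.001]
 [-0.    -0.001 -1.   ]]
```

>>> apply_moves(
  series=[
    [[0,0,-0.9,0,0,7.6,1],[0,0,-0.9,0,0,7.6,1],[0,0,-0.9,0,0,7.6,1],[0,0,-0.9,0,0,7.6,1],[0,0,-0.9,0,0,7.6,1],[0,0,-0.9,0,0,7.6,1]],
  ],
)

```text
t: 0.7
ee_pos: [193.4, 593.9, 260.2]
orientation: [1.663, 2.665, -0.002]
ft_force: [0.1, -0.2, 0.4]
width: 87.9
```

```bash
cat >> h.py <<'E'
def need(p,yaw):
    """shift (cm, tool axes) and turn (deg, tool axes) from the measured pose to TCP p, tool down, tool y at yaw deg"""
    o=ctrl.get_obs();M=R.from_rotvec(o["orientation"]);y=np.radians(yaw)
    Y=np.array([np.cos(y),np.sin(y),0]);Z=np.array([0,0,-1.]);G=R.from_matrix(np.c_[np.cross(Y,Z),Y,Z])
    print("t",round(o["t"],2),"pos",o["ee_pos"].round(1),"F",o["ft_force"].round(1),"w",round(o["width"],1),"q",o["qpos"].round(2))
    print("shift cm",(M.inv().apply(np.array(p)-o["ee_pos"])/10).round(2),"turn",np.degrees((M.inv()*G).as_rotvec()).round(2))
E
python3 -c "
from h import *
need([583.4,-18,260],26.2)"
```

```text
t 0.7 pos [193.4 593.9 260.2] F [ 0.1 -0.2  0.4] w 87.9 q [ 1.24  0.37  1.58 -0.    1.19  0.78]
shift cm [-7.211e+01  8.170e+00  7.000e-02] turn [-0.04  0.04 -0.15]
```

>>> apply_moves(
  series=[
    [[-4,0.45,0,0,0,0,1],[-4,0.45,0,0,0,0,1],[-4,0.45,0,0,0,0,1],[-4,0.45,0,0,0,0,1],[-4,0.45,0,0,0,0,1],[-4,0.45,0,0,0,0,1],[-4,0.45,0,0,0,0,1],[-4,0.45,0,0,0,0,1],[-4,0.45,0,0,0,0,1]],
  ],
)

```text
t: 1.6
ee_pos: [390.1, 288.1, 260.2]
orientation: [-1.656, -2.67, 0.0]
ft_force: [0.7, 0.4, -0.6]
width: 87.3
```

>>> apply_moves(
  series=[
    [[-4,0.45,0,0,0,0,1],[-4,0.45,0,0,0,0,1],[-4,0.45,0,0,0,0,1],[-4,0.45,0,0,0,0,1],[-4,0.45,0,0,0,0,1],[-4,0.45,0,0,0,0,1],[-4,0.45,0,0,0,0,1],[-4,0.45,0,0,0,0,1],[-4,0.45,0,0,0,0,1],[0,0,0,0,0,0,1]],
  ],
)

```text
t: 2.6
ee_pos: [587.7, -18.4, 259.9]
orientation: [1.661, 2.666, -0.001]
ft_force: [-0.7, 1.0, 0.3]
width: 87.6
```

```bash
python3 -c "
from h import *
need([583.4,-18,260],26.2)
a=snap('wrist','w1');cv2.imwrite('pics/w1.png',cv2.resize(a['img'],(800,600),interpolation=cv2.INTER_CUBIC));print(a['K'],a['cam_to_world'].round(2))
for p in [[583.4,-18,166],[569,13,165],[597.8,-49,165],[463.4,-76.2,55]]: print(proj(a,p)*1.5625)"
```

```text
t 2.6 pos [587.7 -18.4 259.9] F [-0.7  1.   0.3] w 87.6 q [-0.05  0.31  1.66 -0.    1.16 -0.51]
shift cm [ 0.23 -0.37 -0.01] turn [ 0.01  0.06 -0.05]
[[278.18198437   0.         253.01941172]
 [  0.         278.18198437 191.0498331 ]
 [  0.           0.           1.        ]] [[ 9.0000e-01  4.3000e-01  1.1000e-01  5.5697e+02]
 [ 4.4000e-01 -8.7000e-01 -2.3000e-01  4.2470e+01]
 [-0.0000e+00  2.5000e-01 -9.7000e-01  4.3797e+02]
 [ 0.0000e+00  0.0000e+00  0.0000e+00  1.0000e+00]]
[390.77877509 290.70993231]
[391.84289693 237.2770024 ]
[389.80886131 340.24292573]
[242.26575524 260.58958883]
```

View pics/w1.png

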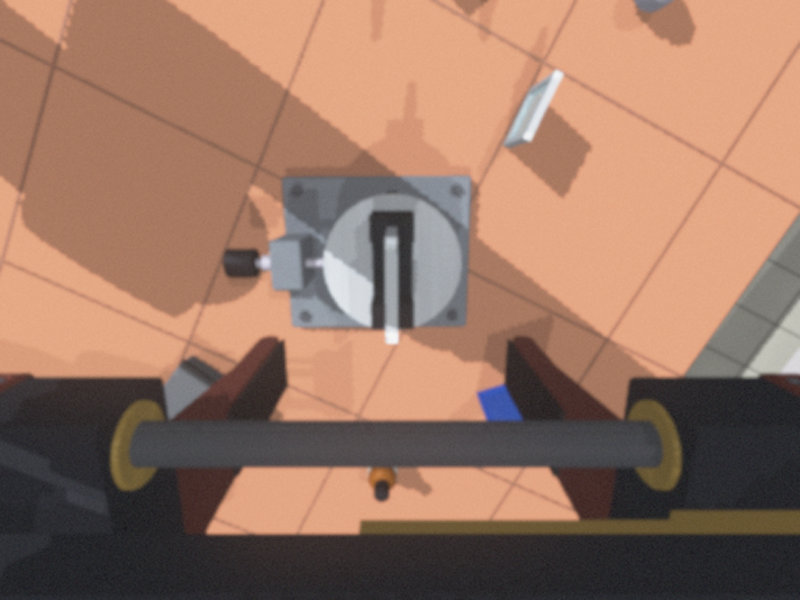

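The filter's top edge runs (392,236) to (392,338) and the knob is at (241,262), both within about 1 mm of my prediction.

>>> apply_moves(
  series=[
    [[0.22,-0.29,0,0,0,0,1],[0,0,1.5,0,0,0,1],[0,0,1.5,0,0,0,1],[0,0,1.5,0,0,0,1],[0,0,1.5,0,0,0,1],[0,0,0.5,0,0,0,1],[0,0,0,0,0,0,1],[0,0,0,0,0,0,1]],
  ],
)

```text
t: 3.45
ee_pos: [582.2, -13.6, 196.0]
orientation: [1.655, 2.67, 0.001]
ft_force: [0.4, 0.6, 0.1]
width: 87.9
```

```bash
python3 -c "
from h import *
need([584.1,-17.7,140],26.2)"
```

```text
t 3.45 pos [582.2 -13.6 196. ] F [0.4 0.6 0.1] w 87.9 q [-0.04  0.37  1.74  0.    1.03 -0.5 ]
shift cm [-0.45 -0.02  5.6 ] turn [0.03 0.01 0.21]
```

>>> apply_moves(
  series=[
    [[-0.45,0,1,0,0,0.2,1],[0,0,1.5,0,0,0,1],[0,0,1.5,0,0,0,1],[0,0,1.2,0,0,0,1],[0,0,0.4,0,0,0,1],[0,0,0,0,0,0,1],[0,0,0,0,0,0,1]],
  ],
)

```text
t: 4.15
ee_pos: [584.5, -18.2, 139.4]
orientation: [1.661, 2.667, 0.0]
ft_force: [0.5, -0.4, -0.1]
width: 87.8
```

```bash
python3 -c "
from h import *
need([584.1,-17.7,140],26.2)"
```

```text
t 4.15 pos [584.5 -18.2 139.4] F [ 0.5 -0.4 -0.1] w 87.8 q [-0.05  0.45  1.77 -0.    0.92 -0.51]
shift cm [ 0.06 -0.01 -0.06] turn [ 0.01  0.01 -0.03]
```

>>> apply_moves(
  series=[
    [[0,0,0,0,0,0,0.6],[0,0,0,0,0,0,0.3],[0,0,0,0,0,0,0.2],[0,0,0,0,0,0,0.15],[0,0,0,0,0,0,0.12],[0,0,0,0,0,0,0.05],[0,0,0,0,0,0,0],[0,0,0,0,0,0,0],[0,0,0,0,0,0,0],[0,0,0,0,0,0,0],[0,0,0,0,0,0,0]],
  ],
)

```text
t: 5.25
ee_pos: [584.2, -18.2, 139.3]
orientation: [-1.661, -2.667, -0.0]
ft_force: [-0.3, 0.3, 0.1]
width: 7.6
```

>>> apply_moves(
  series=[
    [[0,0,-0.5,0,0,0,0],[0,0,-0.8,0,0,0,0],[0,0,-0.8,0,0,0,0],[0,0,-0.8,0,0,0,0],[0,0,-0.8,0,0,0,0],[0,0,-0.8,0,0,0,0],[0,0,-0.8,0,0,0,0],[0,0,-0.7,0,0,0,0],[0,0,0,0,0,0,0]],
  ],
)

```text
t: 6.15
ee_pos: [584.9, -18.3, 200.6]
orientation: [1.66, 2.665, 0.001]
ft_force: [0.1, -0.5, -1.4]
width: 8.1
```

```bash
python3 -c "
from h import *
need([500.9,273.8,200],-20.8)
need([500.9,273.8,200],26.2)"
```

```text
t 6.15 pos [584.9 -18.3 200.6] F [ 0.1 -0.5 -1.4] w 8.1 q [-0.05  0.37  1.73 -0.    1.04 -0.51]
shift cm [29.92  5.34  0.04] turn [1.200e-01 1.000e-02 4.696e+01]
t 6.15 pos [584.9 -18.3 200.6] F [ 0.1 -0.5 -1.4] w 8.1 q [-0.05  0.37  1.73 -0.    1.04 -0.51]
shift cm [29.92  5.34  0.04] turn [ 0.1   0.06 -0.04]
```

>>> apply_moves(
  series=[
    [[1.5,0.27,0,0,0,0,0],[2.8,0.5,0,0,0,0,0],[2.8,0.5,0,0,0,0,0],[2.8,0.5,0,0,0,0,0],[2.8,0.5,0,0,0,0,0],[2.8,0.5,0,0,0,0,0],[2.8,0.5,0,0,0,0,0],[2.8,0.5,0,0,0,0,0],[2.8,0.5,0,0,0,0,0],[2.8,0.5,0,0,0,0,0],[2.2,0.4,0,0,0,0,0],[1,0.17,0,0,0,0,0]],
  ],
)

```text
t: 7.35
ee_pos: [498.7, 275.8, 198.9]
orientation: [-1.658, -2.668, 0.001]
ft_force: [0.7, -0.5, -1.3]
width: 7.7
```

>>> apply_moves(
  series=[
    [[0,0,0,0,0,4,0],[0,0,0,0,0,7,0],[0,0,0,0,0,7,0],[0,0,0,0,0,7,0],[0,0,0,0,0,7,0],[0,0,0,0,0,7,0],[0,0,0,0,0,5,0],[0,0,0,0,0,3,0],[0,0,0,0,0,0,0],[0,0,0,0,0,0,0]],
  ],
)

```text
t: 8.35
ee_pos: [500.0, 273.5, 199.1]
orientation: [-2.585, -1.785, 0.001]
ft_force: [-1.2, 0.4, -1.9]
width: 8.3
```

Run:
```python
from h import *
need([500.9,273.8,200],-20.8)
a=snap('wrist','w2');b=snap('side','s2')
A=cv2.resize(a['img'],(640,480),interpolation=cv2.INTER_CUBIC)[:330]
x,y=[int(v) for v in proj(b,[500,273,80])];print(x,y)
y0=min(y-65,384-130);x0=x-75
B=cv2.resize(b['img'][y0:y0+130,x0:x0+150],None,fx=4,fy=4,interpolation=cv2.INTER_CUBIC)
print('side crop',x0,y0,'x4')
cv2.imwrite('pics/w2.png',A);cv2.imwrite('pics/s2.png',B)
for p in [[500.9,273.8,50],[524.4,312.5,50],[493.4,229.5,50],[476.9,235.6,50],[508.7,317.5,50]]: print((proj(a,p)*1.25).round(1))
```

```text
t 8.35 pos [500.  273.5 199.1] F [-1.2  0.4 -1.9] w 8.3 q [ 0.48  0.35  1.76 -0.    1.03  0.84]
shift cm [ 0.06  0.07 -0.09] turn [-0.02  0.03  0.04]
304 307
side crop 229 242 x4
[317.2 220.4]
[326.2 173.3]
[325.9 264.1]
[308.2 264.2]
[308.4 174.3]
```

View pics/w2.png

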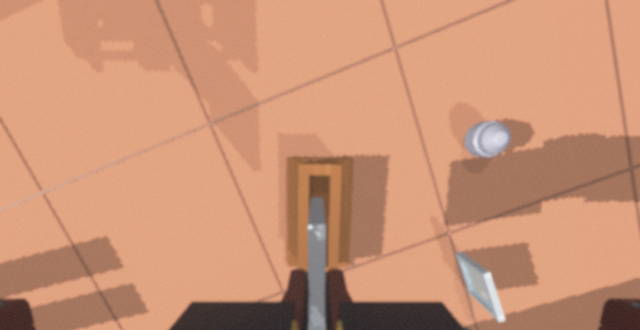

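View pics/s2.png

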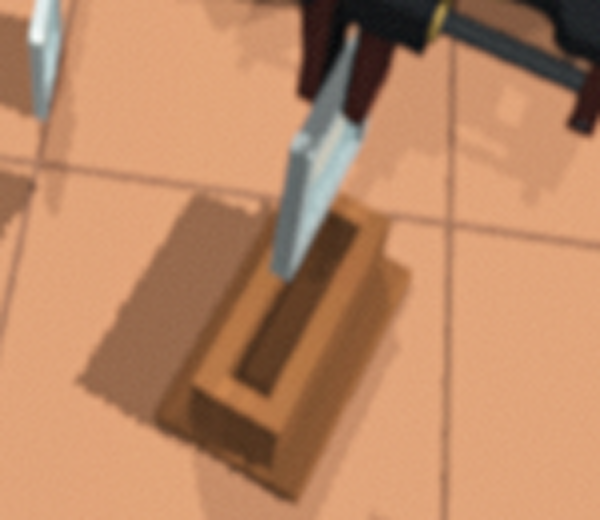

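Wrist view: slot walls are at x 308–330 (centre about 319, 1.5 mm to the right of my estimate) and its end is at y 176. The filter hangs upright and in line, with its lower edge at about (317,200). I'll shift slightly and lower it.

>>> apply_moves(
  series=[
    [[-0.1,0.16,0,0,0,0,0],[0,0,1.2,0,0,0,0],[0,0,1.5,0,0,0,0],[0,0,1.5,0,0,0,0],[0,0,1.5,0,0,0,0],[0,0,1.5,0,0,0,0],[0,0,1,0,0,0,0],[0,0,0.6,0,0,0,0],[0,0,0.5,0,0,0,0],[0,0,0.5,0,0,0,0],[0,0,0.5,0,0,0,0]],
  ],
)

```text
t: 9.55
ee_pos: [501.8, 272.4, 96.4]
orientation: [2.586, 1.783, 0.001]
ft_force: [0.6, -0.0, -1.0]
width: 7.6
```

>>> apply_moves(
  series=[
    [[0,0,0.3,0,0,0,0],[0,0,0.3,0,0,0,0],[0,0,0.3,0,0,0,0],[0,0,0.3,0,0,0,0],[0,0,0.2,0,0,0,0],[0,0,0,0,0,0,0]],
  ],
)

```text
t: 10.15
ee_pos: [501.3, 272.1, 82.1]
orientation: [-2.586, -1.783, 0.001]
ft_force: [0.3, 0.3, -1.9]
width: 7.5
```

>>> apply_moves(
  series=[
    [[0,0,0.3,0,0,0,0],[0,0,0.3,0,0,0,0],[0,0,0.2,0,0,0,0],[0,0,0.1,0,0,0,0],[0,0,0,0,0,0,0]],
  ],
)

```text
t: 10.65
ee_pos: [501.3, 272.1, 73.2]
orientation: [-2.587, -1.783, 0.001]
ft_force: [-0.9, -0.5, -0.6]
width: 7.7
```

>>> apply_moves(
  series=[
    [[0,0,0.1,0,0,0,0],[0,0,0.1,0,0,0,0],[0,0,0,0,0,0,0]],
  ],
)

```text
t: 10.95
ee_pos: [501.5, 272.2, 71.4]
orientation: [2.587, 1.783, 0.0]
ft_force: [-0.8, 0.6, -1.9]
width: 7.7
```

>>> apply_moves(
  series=[
    [[0,0,0.1,0,0,0,0],[0,0,0.1,0,0,0,0],[0,0,0,0,0,0,0]],
  ],
)

```text
t: 11.25
ee_pos: [502.2, 272.2, 71.3]
orientation: [2.586, 1.783, 0.002]
ft_force: [-3.1, -3.8, 16.2]
width: 7.8
```

Contact with the slot floor (16 N). I'll ease off, let go and rise.

>>> apply_moves(
  series=[
    [[0,0,-0.15,0,0,0,0],[0,0,0,0,0,0,0.15],[0,0,0,0,0,0,0.25],[0,0,0,0,0,0,0.4],[0,0,0,0,0,0,0.7],[0,0,0,0,0,0,0.8],[0,0,0,0,0,0,0.8],[0,0,-0.5,0,0,0,0.8],[0,0,-1,0,0,0,0.8],[0,0,-1.5,0,0,0,0.8],[0,0,-2,0,0,0,0.8],[0,0,-2,0,0,0,0.8]],
  ],
)

```text
t: 12.45
ee_pos: [501.6, 272.3, 142.8]
orientation: [2.586, 1.783, 0.001]
ft_force: [-0.3, 0.3, 0.1]
width: 70.1
```

>>> apply_moves(
  series=[
    [[0,0,-2,0,0,6,0.8],[0,0,-2,0,0,8,0.8],[0,0,-2,0,0,8,0.8],[0,0,-2,0,0,8,0.8],[0,0,0,0,0,8,0.8],[0,0,0,0,0,5,0.8],[0,0,0,0,0,0,0.8]],
  ],
)

```text
t: 13.15
ee_pos: [501.7, 272.3, 222.5]
orientation: [-3.06, -0.71, -0.003]
ft_force: [-0.3, -0.5, 0.1]
width: 70.7
```

Run:
```python
from h import *
need([463,-77.3,210],-63.8)
b=snap('side','s3')
B=cv2.resize(b['img'][242:372,229:379],None,fx=4,fy=4,interpolation=cv2.INTER_CUBIC)
cv2.imwrite('pics/s3.png',B)
```

```text
t 13.15 pos [501.7 272.3 222.5] F [-0.3 -0.5  0.1] w 70.7 q [0.48 0.32 1.74 0.   1.08 1.59]
shift cm [-18.87  29.69   1.21] turn [-0.   -0.11 -0.08]
```

View pics/s3.png

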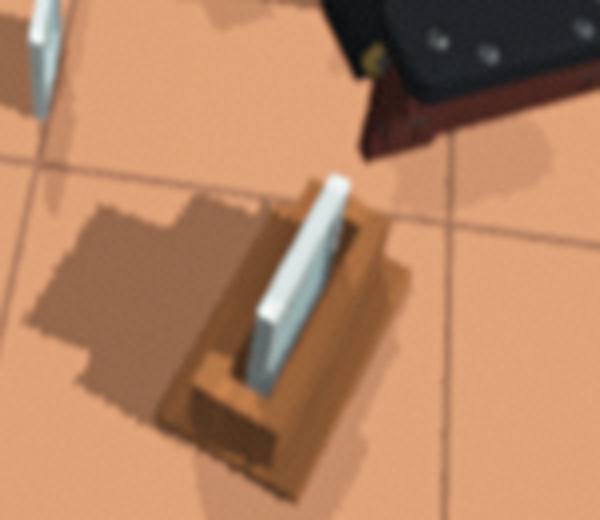

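The filter stands in the rest's slot: its top edge runs (335,185) to (265,312), with the lower part down between the walls. Next is the knob.

>>> apply_moves(
  series=[
    [[-0.8,1.3,0,0,0,0,0.8],[-1.7,2.7,0,0,0,0,0.8],[-1.7,2.7,0,0,0,0,0.8],[-1.7,2.7,0,0,0,0,0.8],[-1.8,2.7,0,0,0,0,0.8],[-1.8,2.7,0,0,0,0,0.8],[-1.8,2.8,0,0,0,0,0.8],[-1.8,2.8,0,0,0,0,0.8],[-1.8,2.8,0,0,0,0,0.8],[-1.8,2.8,0,0,0,0,0.8],[-1.4,2.4,0,0,0,0,0.8],[-0.8,1.3,0,0,0,0,0.8]],
  ],
)

```text
t: 14.4
ee_pos: [461.7, -80.2, 221.0]
orientation: [3.06, 0.711, -0.001]
ft_force: [-0.3, -0.2, -0.6]
width: 70.2
```

>>> apply_moves(
  series=[
    [[0,0,2,0,0,0,0.8],[0,0,2,0,0,0,0.8],[0,0,2,0,0,0,0.8],[0,0,1,0,0,0,0.8],[0,0,0,0,0,0,0.8],[0,0,0,0,0,0,0.8]],
  ],
)

```text
t: 15.0
ee_pos: [462.9, -78.0, 151.4]
orientation: [3.06, 0.712, 0.0]
ft_force: [-0.6, -0.5, 0.6]
width: 70.3
```

Run:
```python
from h import *
need([463,-77.3,50],-63.8)
a=snap('wrist','w4');cv2.imwrite('pics/w4.png',cv2.resize(a['img'],(800,600),interpolation=cv2.INTER_CUBIC))
u=np.array([.897,.4415,0]);k=np.array([463,-77.3,55])
for p in [k,k-13*u,k+13*u]: print((proj(a,p)*1.5625).round(1))
```

```text
t 15.0 pos [462.9 -78.  151.4] F [-0.6 -0.5  0.6] w 70.3 q [-0.19  0.28  2.01 -0.    0.85  0.92]
shift cm [ 0.04 -0.06 10.14] turn [ 0.01 -0.01 -0.01]
[393.6 292.5]
[393.7 311.7]
[393.6 272.9]
```

View pics/w4.png

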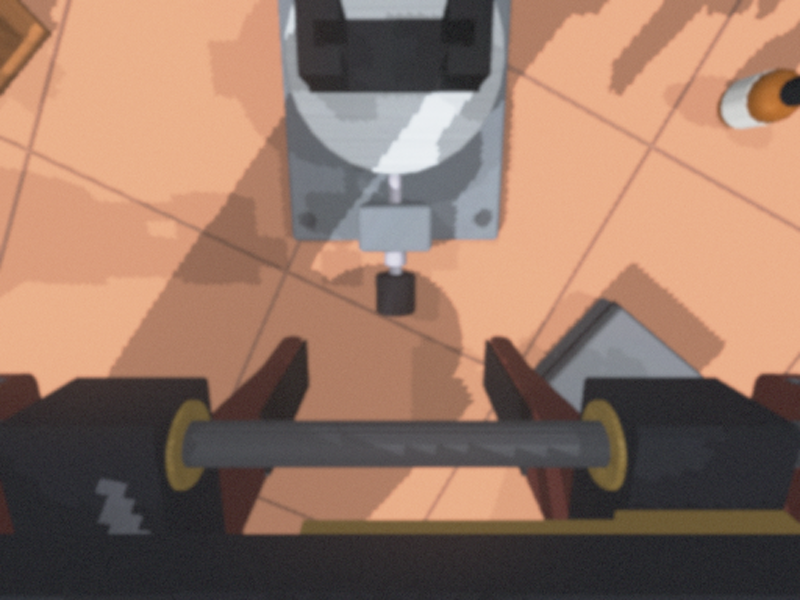

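The knob spans x 376–415, y 272–314. That is about 1.3 mm to the right of my prediction and right along the axis, and the slide box is well clear. Going down to grip it.

>>> apply_moves(
  series=[
    [[0,0.07,1.5,0,0,0,0.8],[0,0,1.8,0,0,0,0.8],[0,0,1.8,0,0,0,0.8],[0,0,1.8,0,0,0,0.8],[0,0,1.5,0,0,0,0.8],[0,0,1.0,0,0,0,0.8],[0,0,0.7,0,0,0,0.8],[0,0,0,0,0,0,0.8]],
  ],
)

```text
t: 15.85
ee_pos: [463.0, -78.3, 49.6]
orientation: [-3.06, -0.711, 0.001]
ft_force: [-0.5, 0.1, -0.5]
width: 70.2
```

>>> apply_moves(
  series=[
    [[0,0,0,0,0,0,0.5],[0,0,0,0,0,0,0.4],[0,0,0,0,0,0,0.35],[0,0,0,0,0,0,0.3],[0,0,0,0,0,0,0.1],[0,0,0,0,0,0,0],[0,0,0,0,0,0,0],[0,0,0,0,0,0,0],[0,0,0,0,0,0,0]],
  ],
)

```text
t: 16.75
ee_pos: [463.4, -78.1, 51.2]
orientation: [-3.06, -0.711, -0.0]
ft_force: [-5.3, 3.4, 29.2]
width: 2.7
```

```bash
python3 -c "
from h import *
need([463,-77.3,50],-63.8)"
```

```text
t 16.75 pos [463.4 -78.1  51.2] F [-5.3  3.4 29.2] w 2.7 q [-0.19  0.46  2.06  0.    0.62  0.92]
shift cm [ 0.   -0.09  0.12] turn [-0.01 -0.02 -0.04]
```

The width is 2.7 mm where 26 was expected, so something is off. Looking before I pull.

Run:
```python
from h import *
need([463,-77.3,50],-63.8)
b=snap('side','s5');a=snap('wrist','w5')
x,y=[int(v) for v in proj(b,[463,-77,55])];print(x,y)
B=cv2.resize(b['img'][y-50:y+50,x-65:x+65],None,fx=5,fy=5,interpolation=cv2.INTER_CUBIC)[:300]
A=cv2.resize(a['img'][100:300,150:362],None,fx=3,fy=3,interpolation=cv2.INTER_CUBIC)[150:450]
cv=np.zeros((600,650,3),np.uint8);cv[:300]=B;cv[300:600,:636]=A
cv2.imwrite('pics/s5.png',cv)
```

```text
t 16.75 pos [463.4 -78.1  51.2] F [-5.3  3.4 29.2] w 2.7 q [-0.19  0.46  2.06  0.    0.62  0.92]
shift cm [ 0.   -0.09  0.12] turn [-0.01 -0.02 -0.04]
332 173
```

View pics/s5.png

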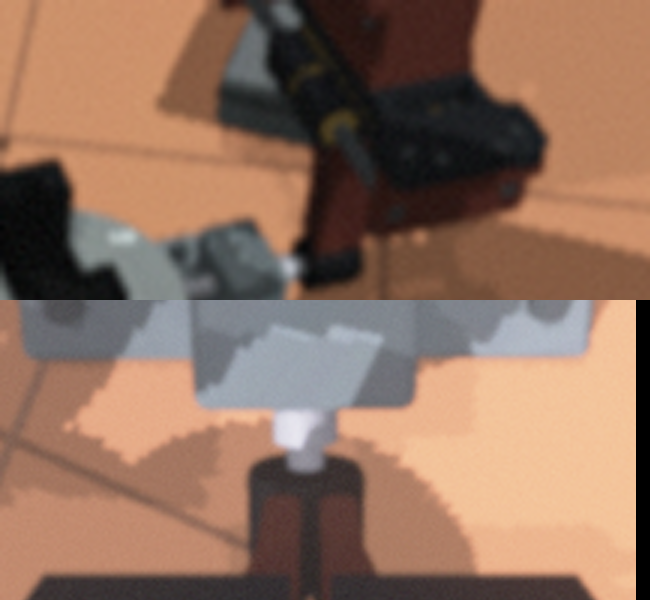

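Run:
```python
from h import *
print([ (k,getattr(ctrl,k)) for k in dir(ctrl) if not k.startswith('_') and not callable(getattr(ctrl,k))])
a=load('w5');b=load('s5');u=np.array([.897,.4415,0]);v=np.array([.4415,-.897,0]);k=np.array([463.4,-77.7,55.])
W=lambda p:((proj(a,p)-[150,100])*3+[1-0,1-150+300]).round()
S=lambda p:((proj(b,p)-[332-65,173-50])*5+2).round()
t=np.array([463.4,-78.1,0])
for n,p in dict(knobIn_top=k+13*u+[0,0,13],knobIn_l=k+13*u-13*v,knobIn_r=k+13*u+13*v,knobOut_top=k-13*u+[0,0,13],knobOut_bot=k-13*u-[0,0,13]).items(): print(n,W(p),S(p))
for z in (37,51,60,68,75): print('finger inboard edge z',z,W(t+10*u+[0,0,z]),S(t+10*u+[0,0,z]),'outb',S(t-10*u+[0,0,z]))
```

```text
[('tcp_to_tips', 14.0)]
knobIn_top [304. 485.] [305. 240.]
knobIn_l [245. 466.] [313. 280.]
knobIn_r [364. 466.] [290. 242.]
knobOut_top [304. 601.] [358. 229.]
knobOut_bot [305. 552.] [349. 270.]
finger inboard edge z 37 [306. 456.] [302. 287.] outb [342. 278.]
finger inboard edge z 51 [306. 474.] [306. 265.] outb [346. 257.]
finger inboard edge z 60 [306. 487.] [309. 251.] outb [349. 242.]
finger inboard edge z 68 [306. 499.] [311. 239.] outb [352. 230.]
finger inboard edge z 75 [306. 511.] [314. 227.] outb [354. 219.]
```

Run:
```python
from h import *
a=load('w4');u=np.array([.897,.4415,0]);v=np.array([.4415,-.897,0])
t=np.array([462.9,-78.0,0])
for z in (137.4,150,165,180): print(z,[(proj(a,t+s*v*35+x*u+[0,0,z])*1.5625).round() .tolist() for s in(-1,1) for x in(10,-10)])
o=ctrl.get_obs();print(o['moment'],o['width'],o['ft_force'])
```

```text
137.4 [[318.0, 315.0], [320.0, 355.0], [470.0, 315.0], [468.0, 355.0]]
150 [[313.0, 323.0], [315.0, 366.0], [475.0, 323.0], [473.0, 366.0]]
165 [[306.0, 335.0], [309.0, 381.0], [482.0, 335.0], [479.0, 381.0]]
180 [[298.0, 349.0], [301.0, 398.0], [489.0, 349.0], [486.0, 398.0]]
[ 0.63973838  1.02155139 -0.01546589] 0.3620313836558095 [-4.83739255  4.08168232 23.33371635]
```

The numbers agree across views. In w4 the pad tips appear at about (308,340)–(308,385), which puts them near z 166, about 15 mm behind the TCP instead of 14 mm ahead. So the fingers closed on top of the knob. I'll open and lower about 30 mm more, watching the force.

>>> apply_moves(
  series=[
    [[0,0,-0.5,0,0,0,0.8],[0,0,0,0,0,0,0.8],[0,0,0,0,0,0,0.8],[0,0,0,0,0,0,0.8],[0,0,0,0,0,0,0.8]],
  ],
)

```text
t: 17.35
ee_pos: [462.8, -78.3, 54.5]
orientation: [-3.06, -0.711, 0.001]
ft_force: [0.8, -0.4, -0.5]
width: 37.3
```

>>> apply_moves(
  series=[
    [[0,0,0.5,0,0,0,0.8],[0,0,0.6,0,0,0,0.8],[0,0,0.5,0,0,0,0.8],[0,0,0.3,0,0,0,0.8],[0,0,0,0,0,0,0.8],[0,0,0,0,0,0,0.8]],
  ],
)

```text
t: 17.95
ee_pos: [463.0, -78.3, 35.7]
orientation: [-3.06, -0.711, 0.0]
ft_force: [0.6, 0.1, -1.0]
width: 70.1
```

Run:
```python
from h import *
need([463.4,-78.3,20],-63.8)
b=snap('side','s6');a=snap('wrist','w6')
B=cv2.resize(b['img'][123:203,267:397],None,fx=5,fy=5,interpolation=cv2.INTER_CUBIC)[:330]
A=cv2.resize(a['img'][150:250,150:362],None,fx=3,fy=3,interpolation=cv2.INTER_CUBIC)[:270]
cv=np.zeros((600,650,3),np.uint8);cv[:330]=B;cv[330:600,:636]=A
cv2.imwrite('pics/s6.png',cv)
```

```text
t 17.95 pos [463.  -78.3  35.7] F [ 0.6  0.1 -1. ] w 70.1 q [-0.19  0.49  2.06  0.    0.59  0.92]
shift cm [0.04 0.01 1.57] turn [-0.01  0.01 -0.04]
```

View pics/s6.png

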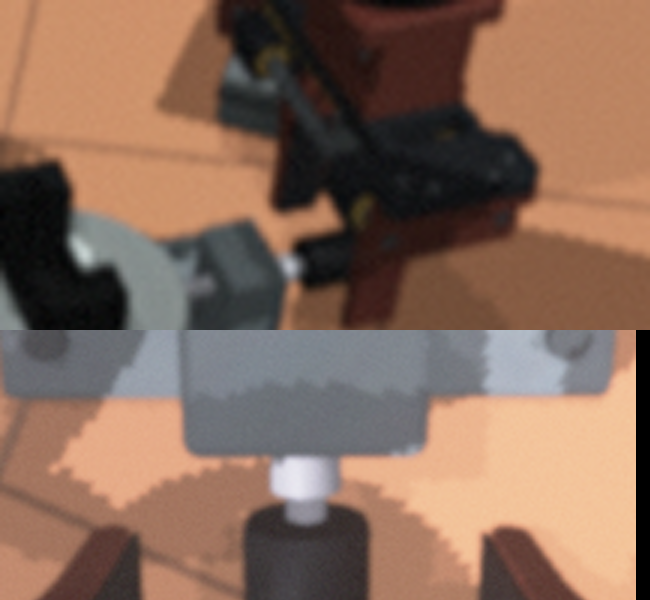

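The fingers now straddle the knob. In the wrist panel the knob is at x 245–368 and the fingertips at about (120,527) and (505,527). Lowering the rest of the way with a gentle check.

>>> apply_moves(
  series=[
    [[0.04,0,0.4,0,0,0,0.8],[0,0,0.4,0,0,0,0.8],[0,0,0.3,0,0,0,0.8],[0,0,0.15,0,0,0,0.8],[0,0,0,0,0,0,0.8]],
  ],
)

```text
t: 18.55
ee_pos: [463.2, -78.1, 23.0]
orientation: [-3.06, -0.711, 0.001]
ft_force: [0.3, 0.3, -0.3]
width: 70.3
```

>>> apply_moves(
  series=[
    [[0,0,0,0,0,0,0.5],[0,0,0,0,0,0,0.4],[0,0,0,0,0,0,0.35],[0,0,0,0,0,0,0.3],[0,0,0,0,0,0,0.1],[0,0,0,0,0,0,0],[0,0,0,0,0,0,0],[0,0,0,0,0,0,0]],
  ],
)

```text
t: 19.35
ee_pos: [463.1, -77.7, 23.4]
orientation: [-3.059, -0.71, 0.001]
ft_force: [-0.0, 5.1, 2.3]
width: 25.3
```

Run:
```python
from h import *
a=load('w6');u=np.array([.897,.4415,0]);v=np.array([.4415,-.897,0]);t=np.array([463,-78.3,0])
for z in(22,47,52,57):
  print(z,[((proj(a,t+s*35*v+x*u+[0,0,z])-150)*3+[1,331]).round().tolist() for s in(-1,1) for x in (10,)])
need([463,-78.3,23],-63.8)
```

```text
22 [[161.0, 486.0], [453.0, 486.0]]
47 [[141.0, 521.0], [472.0, 520.0]]
52 [[136.0, 529.0], [477.0, 528.0]]
57 [[131.0, 537.0], [482.0, 537.0]]
t 19.35 pos [463.1 -77.7  23.4] F [-0.   5.1  2.3] w 25.3 q [-0.19  0.52  2.07  0.    0.56  0.92]
shift cm [-0.04  0.05  0.04] turn [-0.05  0.02 -0.05]
```

Gripped on the knob's diameter (25.3 mm). Pulling back in small steps.

>>> apply_moves(
  series=[
    [[-0.2,0,0,0,0,0,0],[-0.2,0,0,0,0,0,0],[-0.2,0,0,0,0,0,0],[-0.2,0,0,0,0,0,0],[0,0,0,0,0,0,0],[0,0,0,0,0,0,0]],
  ],
)

```text
t: 19.95
ee_pos: [456.8, -80.9, 23.4]
orientation: [-3.06, -0.71, -0.002]
ft_force: [2.1, 8.4, -0.7]
width: 25.4
```

>>> apply_moves(
  series=[
    [[-0.2,0,0,0,0,0,0],[-0.2,0,0,0,0,0,0],[-0.2,0,0,0,0,0,0],[-0.1,0,0,0,0,0,0],[0,0,0,0,0,0,0],[0,0,0,0,0,0,0]],
  ],
)

```text
t: 20.55
ee_pos: [451.0, -83.8, 23.4]
orientation: [-3.06, -0.71, -0.003]
ft_force: [4.4, 12.1, -2.1]
width: 25.2
```

```bash
cat > st.py <<'E'
from h import *
o=ctrl.get_obs();u=np.array([.897,.4415,0])
print(o["t"],o["ee_pos"].round(1),"pulled",round(-(o["ee_pos"]-[463.1,-77.7,23.4])@u,1),"Fx",round(o["ft_force"]@u,1),o["ft_force"].round(1),o["width"])
E
python3 st.py
```

```text
20.55 [451.  -83.8  23.4] pulled 13.6 Fx 9.3 [ 4.4 12.1 -2.1] 25.158326028470714
```

>>> apply_moves(
  series=[
    [[-0.1,-0.05,0,0,0,0,0],[-0.1,-0.05,0,0,0,0,0],[0,0,0,0,0,0,0],[0,0,0,0,0,0,0]],
  ],
)

```text
t: 20.95
ee_pos: [449.8, -84.3, 23.5]
orientation: [3.06, 0.71, 0.006]
ft_force: [6.5, 8.1, -5.7]
width: 25.4
```

```bash
python3 st.py
```

```text
20.95 [449.8 -84.3  23.5] pulled 14.8 Fx 9.4 [ 6.5  8.1 -5.7] 25.358616274332288
```

>>> apply_moves(
  series=[
    [[-0.1,0,0,0,0,0,0],[0,0,0,0,0,0,0],[0,0,0,0,0,0,0]],
  ],
)

```text
t: 21.25
ee_pos: [449.0, -84.8, 23.5]
orientation: [3.06, 0.71, 0.006]
ft_force: [6.7, 9.3, -5.8]
width: 25.1
```

```bash
python3 st.py
```

```text
21.25 [449.  -84.8  23.5] pulled 15.8 Fx 10.1 [ 6.7  9.3 -5.8] 25.147054963634396
```

>>> apply_moves(
  series=[
    [[-0.1,0,0,0,0,0,0],[0,0,0,0,0,0,0],[0,0,0,0,0,0,0]],
  ],
)

```text
t: 21.55
ee_pos: [448.9, -84.9, 23.5]
orientation: [3.06, 0.71, 0.008]
ft_force: [9.3, 13.0, -8.4]
width: 25.6
```

```bash
python3 st.py
```

```text
21.55 [448.9 -84.9  23.5] pulled 15.9 Fx 14.1 [ 9.3 13.  -8.4] 25.591603120412294
```

It's at the stop: the position stayed at 15.9 mm while the force rose from 10 to 14 N. I'll hold for a second and take a last look.

>>> apply_moves(
  series=[
    [[0,0,0,0,0,0,0],[0,0,0,0,0,0,0],[0,0,0,0,0,0,0],[0,0,0,0,0,0,0],[0,0,0,0,0,0,0],[0,0,0,0,0,0,0],[0,0,0,0,0,0,0],[0,0,0,0,0,0,0],[0,0,0,0,0,0,0],[0,0,0,0,0,0,0]],
  ],
)

```text
t: 22.55
ee_pos: [448.9, -84.9, 23.5]
orientation: [3.06, 0.71, 0.008]
ft_force: [9.8, 12.3, -8.0]
width: 25.3
```

```bash
python3 st.py
python3 - <<'E'
from h import *
b=snap('side','s7')
cv2.imwrite('pics/s7.png',cv2.resize(b['img'][100:370,150:430],None,fx=2.2,fy=2.2,interpolation=cv2.INTER_CUBIC))
E
```

```text
22.55 [448.9 -84.9  23.5] pulled 15.9 Fx 14.2 [ 9.8 12.3 -8. ] 25.274734613754347
```

View pics/s7.png

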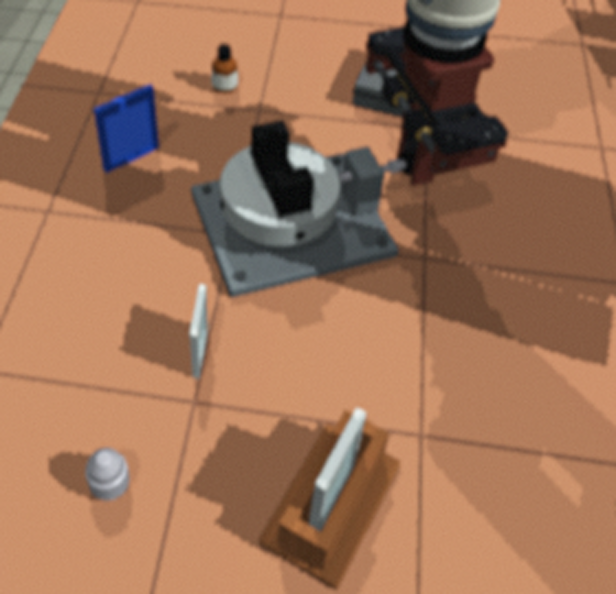

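The filter stands in the rest at (340,465), the holder is empty, and the gripper holds the knob back at (415,165). The plunger rod shows longer than before, and the objective, bottle, slide box and look-alikes are in place. Handing in.

```bash
python3 -c "
from workcell import ctrl
print(ctrl.close_job())"
```

```text
the job is handed in; nothing more can be done
None
```

The filter glass is out of the holder and standing in the slot of the wooden rest. I let go of it only after it touched the slot floor (16 N). The arm is holding the plunger knob fully back, and the job was handed in at about 22.6 s; no verdict was reported.

**Last checks:**
- **Plunger:** the knob moved 15.9 mm and then stopped, with the pull rising from 10 to 14 N. Position, grip width and force held steady for a further second.
- **Scene:** the last side view shows the filter in the rest and the holder empty. The objective, bottle, slide box and look-alikes look undisturbed.

**What went wrong or disagreed:**
- **First knob grasp failed:** the fingers closed on top of the knob and pressed down with about 29 N. By wrist camera and by contact, the fingertips sit about 15 mm behind the reported TCP, not 14 mm ahead as stated. I opened, lowered about 28 mm and gripped it properly at 25.3 mm.
- **Sideways force:** a steady side force of about 7 N and a downward force of about 8 N remain on the tool while it holds the knob.
- **Picture budget:** I viewed 12 pictures, two past the budget of 10, because of the failed grasp.

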